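# Set the warming plate's dial to its marker and switch it on

### The arm

A 7-joint arm with a two-finger parallel gripper is mounted at the origin on a cart in front of the work surface, level with it; the furniture and walls round the work are solid. World frame = base frame: x ahead of the robot, y to its left, z up, the work surface at z = 0. Lengths are in m, angles in rad, forces in N, time in s.
With the tool pointing down it reaches from about 0.4 to 0.85 m from the base axis. Payload 10.4 kg.
Tool frame: the origin (TCP) lies between the finger pads; the fingertips stand manip.tip_extent ahead of it and the grasp point (between the pads) lies 6 mm ahead of it (manip.tip_extent is the distance from the TCP to the fingertips, in m); z points along the fingers, y is the line along which they close (so a half turn about z gives the same grasp; the last joint's range is limited). The gripper opens to 85 mm and grips with 20 to 120 N. Pads are 22 mm wide; open, the fingers measure 114 mm over their backs; the gripper's body (76 mm by 85 mm) begins 54 mm behind the grasp point. The pads swing forward as they close: fully open they stand 13 mm farther back than shut.
Start: joints at [-1.243, 0.332, -0.065, 1.46, 0.022, 1.35, -0.088], TCP at [0.215, 0.587, 0.256] pointing down, gripper open.
Joint ranges: [-2.6, 2.6], [-0.5, 2.12], [-1.47, 1.34], [0.16, 2.42], [-1.27, 4.41], [0.06, 2.06], [-2.6, 2.6]. Speed limits (rad/s): [2.22, 2.22, 2.79, 2.79, 3.14, 3.14, 3.14].

### API

Orientations are given as a unit quaternion [x, y, z, w].
In Python, from workcell import get_obs, optics, workorder, manip gives the robot as it stands.
- The arm moves only by the tool jog_arm, never from a script. Its argument "increments" is a list of rows, each a list of 7 numbers: the shift along the tool's x, y, z in m, then the turn, a rotation vector about the tool's x, y, z in rad, then the opening, from -1 (shut) to 1 (fully open). A call has 1 to 5 rows; each row is the pose to reach, as a shift and turn from the pose commanded when the call began, along the tool's axes at that moment; what a row does not reach only later rows make up. A row lasts 1/12 s, in which the tool goes at most 41.7 mm and 7.16 degrees, less where a joint would pass 70% of its speed; a pose out of reach is approached as far as the arm can. A call with a gripper value outside its range is refused whole. The fingers move at their own pace and stop on an object; "grip_force" is the grip in N (left out, the last holds). Time passes only in rows, so rows that repeat a pose let the fingers close. It gives the time, the measured TCP pose, the force, the opening and the grip force at its end, in the units of the state.
- get_obs(): the state, without advancing time (a new reading comes with each control period).
- optics.camera(name): name is "scene" or "top"; returns a dict with "color" (480x640x3 uint8, red, green, blue), "depth" (480x640 float32, m along the optical axis (not along the pixel's ray), 0 where there is no reading), "K" (3x3 intrinsics, pixels), "R" (3x3) and "t" (3): a world point X has camera coordinates R X + t. Camera axes: x right, y down, z forward; pixel columns grow to the right and rows downward; lengths in m; the calibration is good to about 2 mm. A picture is of the moment at which its call begins.
- workorder.hand_in(): hands the job in; it is judged then, once.
The state is a dict: "clock": time; "joint_pos": joint angles; "joint_velocities": joint speeds; "tau": joint torques, N m; "position": TCP position; "ee_rot": TCP orientation; "ft_force": force on the tool from outside, world axes, zero at the start; "torque": the same for the moment, N m; "grip_width": opening from 0.0 (shut) to 1.0 (fully open); "grasp_force": force on a finger pad.
Only numpy, scipy, OpenCV 4.12 (cv2) and the standard library are available. Lean on these libraries where they do the work, as an engineer would, in place of code of your own. Each camera call takes 0.05 s, during which the arm holds its last target. There are 200 camera calls.

### The job

Set the warming plate for the mug: turn the black dial until its white pointer points at the orange marker on the scale, then push the red power slide to the right, towards the green dot, until it snaps over. Leave the mug standing where it is on the plate.

Things in the scene. Friction and masses are not known exactly. Their poses are not given: they have to be found in the camera images.
- warmer: electric warming plate, a blue box 280 (x) x 260 (y) x 40 mm fixed to the table. Origin: centre of its underside; its own -x side is the front with the white control panel, facing the robot. In its frame the dial's axis is at x -75, y +52 mm, the slide's cap (when off) at x -75, y -45 mm, and a round steel plate (radius 70 mm, 5 mm high) at x +62, y 0. The panel is at z 40 mm.
- dial (a joint): angle of the dial in rad, 0 to 4.71 between its end stops, growing CLOCKWISE seen from above. It turns with light friction (about 0.06 N m) and stays where it is left. At 0 the pointer points to the front left of the warmer (135 degrees counterclockwise from the warmer's +x).
- dial_top (a point): top of the dial, on its vertical axis, 77 mm above the table. The dial: a black disc of radius 34 mm, its upper face 52 mm above the table, on which stands a finger bar 12 mm wide and 25 mm tall (up to 77 mm above the table), reaching from 34 mm out on the pointer side (white line on its top and end) to 22 mm out on the other side. The bar can be pushed sideways or pinched.
- pointer (a point): the point the dial's white pointer points at: 42 mm from the dial's axis along the pointer, 76 mm above the table.
- marker: fixed orange ring round the dial with one orange tab (16 x 7 mm, 5 mm high, 41 to 57 mm from the axis). Origin: on the dial's axis at the height of the panel; its own x axis points along the tab. It is set at another place on the scale every time.
- marker_tip (a point): on the orange tab, 42 mm from the dial's axis, 45 mm above the table. The dial is set when the pointer point stands above this one.
- power (a joint): travel of the red power slide in m: 0 off, 0.024 on, moving along the warmer's -y (to the right). An over-centre spring holds it at either end: a push of about 2.5 N is needed, and past 0.012 it snaps over by itself and stays.
- power_top (a point): middle of the top of the red power slide's cap, 60 mm above the table. The cap is 22 (x) x 14 (y) mm, its upper part 20 mm above the panel; a 24 x 18 mm foot 6 mm high is under it.
- mug: white mug with a green and grey diamond pattern, 78 mm wide, 90 mm tall, with a handle, standing loose on the steel plate (its foot 45 mm above the table). Origin: centre of its underside, z up.

How it is judged:
On the way, in this order (a step that is already met when the one before it is completed fails the run):
1. the dial's pointer is turned to the orange marker (with the power slide still off) (horizontal distance between pointer and marker_tip below 0.0075 m and value of joint power below 0.012 m), for 0.3 s.
2. the power slide has snapped over to on (value of joint power above 0.021 m), for 0.2 s.
At the end, for the whole second after the job is handed in: The dial's pointer stands within 7.5 mm of the orange marker's tip seen from above (about 10 degrees of turn), the power slide is on (over 21 of its 24 mm), and the mug stands upright and still on the plate, within 25 mm of where it was (horizontal distance between pointer and marker_tip below 0.0075 m and value of joint power above 0.021 m and angle between mug's own z axis and vertical below 0.15 rad and distance of mug from where it was at the start of the episode below 0.025 m and linear speed of mug below 0.02 m/s); the robot touches nothing.
It fails at once if the mug is knocked: tipped by more than 20 degrees or shifted by more than 40 mm (angle between mug's own z axis and vertical above 0.35 rad or distance of mug from where it was at the start of the episode above 0.04 m).
It also fails if it takes over 58 s, if anything falls off the work surface, if the arm or the gripper's body presses on something with over 40 N, if the wrist force passes 120 N, or if a joint passes its speed limit or range.

## Working session

There is one attempt and no reset: what is moved stays moved. The work goes in short steps, Python scripts to look and compute and a tool call to move; the robot and the scene stay as the last step left them, time stands still between calls to the robot, and variables do not carry over. Pictures are saved under pics/ and viewed, at most 10 in all, crops included, and the job is handed in when it is done.

Besides the shell and the picture viewer there is one more tool, called in YAML: its name, and indented under it one key for each argument. jog_arm: Moves the arm, as the interface text tells. Its arguments: {"type":"object","properties":{"increments":{"type":"array"},"grip_force":{"type":"number"}},"required":["increments"]}

```bash
mkdir -p pics
python3 - <<'E'
from workcell import get_obs, optics, workorder, manip
import cv2,numpy as np
o=get_obs();print(o, manip.tip_extent)
for n in("scene","top"):
    c=optics.camera(n);cv2.imwrite(f"pics/{n}0.png",c["color"][:,:,::-1]);np.savez(f"{n}0.npz",**c);print(c["K"],c["R"],c["t"])
E
```

```text
{'clock': 0.0, 'joint_pos': array([-1.2426106 ,  0.33288433, -0.06471335,  1.46093244,  0.02161617,
        1.34989116, -0.08847504]), 'joint_velocities': array([-2.68812454e-04,  1.01532887e-03, -3.77260901e-04, -1.55377057e-03,
        7.78050334e-04,  6.54000988e-04, -7.75872794e-06]), 'tau': array([-7.39848165e-04, -6.25428271e+01,  4.89815895e-02, -3.91612887e+01,
        1.63097552e-02,  9.69478424e-03, -2.71296091e-05]), 'position': array([0.21465815, 0.58662585, 0.2555124 ]), 'ee_rot': array([ 1.74464453e-01,  9.84663217e-01, -7.04295808e-04, -8.60192237e-05]), 'ft_force': array([-0.37346073,  0.42508178,  0.66384783]), 'torque': array([-0.0073801 , -0.05196477, -0.02940322]), 'grasp_force': 0.0, 'grip_width': 1.0008451328776127} 0.025
[[544.84275042   0.         311.85282318]
 [  0.         544.84275042 237.6687502 ]
 [  0.           0.           1.        ]] [[-0.69023364 -0.72358158 -0.00268671]
 [-0.42295108  0.40646551 -0.80987541]
 [ 0.58710298 -0.5578669  -0.58659578]] [0.39852601 0.3104257  0.58957115]
[[514.53869477   0.         322.70760911]
 [  0.         514.53869477 242.66812118]
 [  0.           0.           1.        ]] [[-0.02981545 -0.99916696 -0.02786424]
 [-0.98588653  0.03399069 -0.163928  ]
 [ 0.16473857  0.02258339 -0.9860787 ]] [0.03688872 0.54892712 0.83884576]
```

View pics/top0.png

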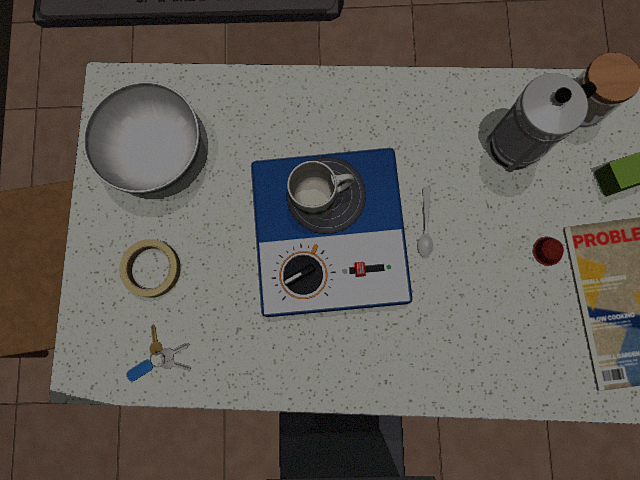

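View pics/scene0.png

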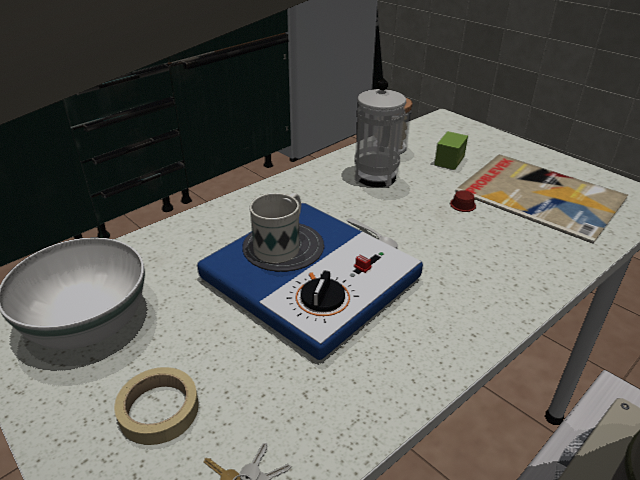

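The top view shows the dial at about (304,275), pointer toward lower left (287,283), orange tab near (315,248), red cap (360,268), green dot (389,267), and box corners at (252,162), (394,149), (411,301), (263,315). The scene view agrees, and the mug is upright on the plate.

```bash
cat > h.py <<'E'
import numpy as np,cv2
def ray(c,u,v,z):
    d=c["R"].T@np.linalg.inv(c["K"])@np.array([u,v,1.]);o=-c["R"].T@c["t"]
    return o+d*(z-o[2])/d[2]
def cents(c,mask):
    n,l,s,ce=cv2.connectedComponentsWithStats(mask.astype(np.uint8))
    return [(s[i,4],ce[i].round(1)) for i in range(1,n) if s[i,4]>8]
E
python3 - <<'E'
from h import *
c=np.load("top0.npz");im=c["color"].astype(int);r,g,b=im[...,0],im[...,1],im[...,2]
roi=np.zeros(r.shape,bool);roi[140:325,240:420]=1
blue=roi&(b>r+50)
white=roi&(im.min(2)>130)&(np.arange(480)[:,None]>235)
# outline of the box
m=(blue|white).astype(np.uint8);m[:, :]=m
box=blue
n,l,s,_=cv2.connectedComponentsWithStats(box.astype(np.uint8));k=1+s[1:,4].argmax()
pts=np.argwhere(l==k)[:,::-1].astype(np.float32)
W=np.array([ray(c,u,v,.04)[:2] for u,v in pts],np.float32)
rc=cv2.minAreaRect(W);print(rc,cv2.boxPoints(rc))
for nm,mk,z in(("orange",(r>g+50)&(g>b+25)&roi,.045),("red",(r>g+70)&(abs(g-b)<25)&roi,.06),("green",(g>r+40)&roi,.04)):
    for a,p in cents(c,mk): print(nm,a,p,ray(c,*p,z).round(4))
cv2.imwrite("pics/d.png",cv2.resize(c["color"][235:310,260:400,::-1],None,fx=5.5,fy=5.5,interpolation=2))
E
```

```text
((0.6268247365951538, 0.010726705193519592), (0.1652994304895401, 0.2540566921234131), 3.6073663234710693) [[ 0.5363463   0.13230313]
 [ 0.5523312  -0.12125017]
 [ 0.71730316 -0.11084972]
 [ 0.70131826  0.14270358]]
orange 25 [315.  251.3] [0.5354 0.0329 0.045 ]
orange 10 [280.  274.5] [0.4974 0.0938 0.045 ]
orange 11 [326. 275.] [0.494  0.0153 0.045 ]
orange 10 [292.6 295.4] [0.4612 0.073  0.045 ]
red 55 [361.  269.1] [ 0.5004 -0.0438  0.06  ]
green 12 [388.5 266.5] [ 0.5056 -0.092   0.04  ]
```

View pics/d.png

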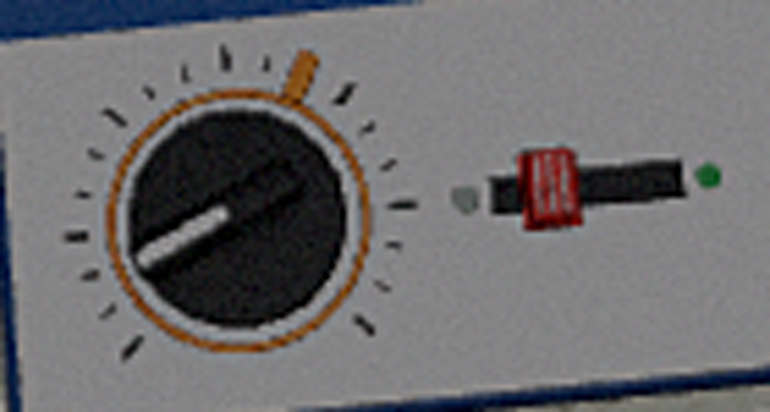

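The crop shows the pointer line from (225,213) to (140,262), the tab from (293,98) to (310,55), the dial ring centred at (240,220), and the cap at (550,190). Next I compute the angles and the first move.

```bash
cat >> h.py <<'E'
from scipy.spatial.transform import Rotation as Ro
def go(o,p,yaw_deg=None):
    """tool-frame shift and rotvec to reach TCP p, tool down with its y axis at yaw_deg (world)"""
    R=Ro.from_quat(o["ee_rot"])
    s=R.inv().apply(np.array(p)-o["position"])
    a=np.radians(yaw_deg) if yaw_deg is not None else np.arctan2(*R.as_matrix()[[1,0],1])
    y=np.array([np.cos(a),np.sin(a),0]);z=np.array([0,0,-1.]);x=np.cross(y,z)
    w=(R.inv()*Ro.from_matrix(np.c_[x,y,z])).as_rotvec()
    return np.round(np.r_[s,w],4)
E
python3 - <<'E'
from h import *
from workcell import get_obs
c=np.load("top0.npz")
P=lambda x,y,z:ray(c,260+(x+.5)/5.5-.5,235+(y+.5)/5.5-.5,z)
ctr=P(240,220,.042);a,b=P(140,262,.077),P(225,213,.077);i,o=P(293,98,.045),P(310,55,.045)
an=lambda d:np.degrees(np.arctan2(d[1],d[0]))
print(ctr,a,b,i,o)
C=np.array([.4947,.0537,0])
print("ptr",an(a-b),an(a-C),an(b-C),"tab",an(o-i),an(o-C),an(i-C))
print(go(get_obs(),[.495,.0535,.16],28))
E
```

```text
[0.4962698  0.05429936 0.042     ] [0.48099879 0.08224893 0.077     ] [0.49483279 0.05653776 0.077     ] [0.53360689 0.03665281 0.045     ] [0.5470151  0.03097007 0.045     ]
ptr 118.28266367242989 115.63729788856449 87.32081576494541 tab -22.968483785479908 -23.484047218282665 -23.66079729628909
[-4.464e-01 -4.042e-01  9.610e-02 -1.200e-03  5.000e-04  7.313e-01]
```

jog_arm:
  increments:
    - [-0.446,-0.404,0.096,0,0,0.731,0]
    - [-0.446,-0.404,0.096,0,0,0.731,0]
    - [-0.446,-0.404,0.096,0,0,0.731,0]
    - [-0.446,-0.404,0.096,0,0,0.731,0]
    - [-0.446,-0.404,0.096,0,0,0.731,0]
  grip_force: 30

```text
clock: 0.52
position: [0.3109, 0.4028, 0.2229]
ee_rot: [0.471, 0.882, -0.0, -0.0]
ft_force: [1.5, 0.5, 0.3]
grip_width: 0.504
grasp_force: 0.0
```

```bash
python3 -c "
from h import *
from workcell import get_obs
print(go(get_obs(),[.495,.054,.16],28))"
```

```text
[-3.923e-01 -4.060e-02  6.290e-02 -4.000e-04 -1.000e-04  1.001e-01]
```

jog_arm:
  increments:
    - [-0.39,-0.04,0.06,0,0,0.1,0]
    - [-0.39,-0.04,0.06,0,0,0.1,0]
    - [-0.39,-0.04,0.06,0,0,0.1,0]
    - [-0.39,-0.04,0.06,0,0,0.1,0]
    - [-0.39,-0.04,0.06,0,0,0.1,0]

```text
clock: 0.93
position: [0.4083, 0.2214, 0.1916]
ee_rot: [0.512, 0.859, 0.0, -0.0]
ft_force: [0.4, 1.0, -0.1]
grip_width: 0.498
grasp_force: 0.0
```

```bash
python3 -c "
from h import *
from workcell import get_obs
print(go(get_obs(),[.495,.054,.16],28))"
```

```text
[-1.885e-01 -3.200e-03  3.160e-02  1.000e-04 -3.000e-04  6.400e-03]
```

jog_arm:
  increments:
    - [-0.18,0,0.03,0,0,0,0]
    - [-0.18,0,0.03,0,0,0,0]
    - [-0.18,0,0.03,0,0,0,0]
    - [-0.18,0,0.03,0,0,0,0]
    - [-0.18,0,0.03,0,0,0,0]

```text
clock: 1.35
position: [0.4947, 0.0592, 0.1613]
ee_rot: [0.515, 0.857, -0.001, 0.001]
ft_force: [-0.8, -0.2, -1.6]
grip_width: 0.5
grasp_force: 0.0
```

jog_arm:
  increments:
    - [0,0,0,0,0,0,0]
    - [0,0,0,0,0,0,0]

```text
clock: 1.52
position: [0.4933, 0.0642, 0.1615]
ee_rot: [0.513, 0.858, -0.0, -0.0]
ft_force: [0.4, 0.5, 0.4]
grip_width: 0.497
grasp_force: 0.0
```

```bash
python3 -c "
from h import *
from workcell import get_obs
o=get_obs();print(o['joint_pos'],go(o,[.495,.054,.083],28))"
```

```text
[-0.65253448  0.12959205  0.46479275  1.93219344 -0.06497569  1.09531765
  0.33155054] [-0.0098 -0.0033  0.0785 -0.001  -0.0001  0.0041]
```

jog_arm:
  increments:
    - [-0.01,-0.003,0.03,0,0,0,0]
    - [-0.01,-0.003,0.05,0,0,0,0]
    - [-0.01,-0.003,0.065,0,0,0,0]
    - [-0.01,-0.003,0.078,0,0,0,0]
    - [-0.01,-0.003,0.078,0,0,0,0]

```text
clock: 1.93
position: [0.4935, 0.0563, 0.0817]
ee_rot: [0.511, 0.859, -0.001, -0.002]
ft_force: [-0.6, 0.6, 0.7]
grip_width: 0.504
grasp_force: 0.0
```

Run:
```python
from h import *
from workcell import get_obs,optics
o=get_obs();print(o['joint_pos'],go(o,[.495,.054,.083],28),o["ft_force"])
c=optics.camera("scene");cv2.imwrite("pics/s1.png",cv2.resize(c["color"][200:380,200:440,::-1],None,fx=3,fy=3))
```

```text
[-0.61739525  0.24620368  0.45907916  2.00220429 -0.1356532   0.92630049
  0.40939564] [-0.0027  0.0002 -0.0013 -0.0038 -0.0014  0.0088] [-0.60679538  0.62154601  0.68921467]
```

View pics/s1.png

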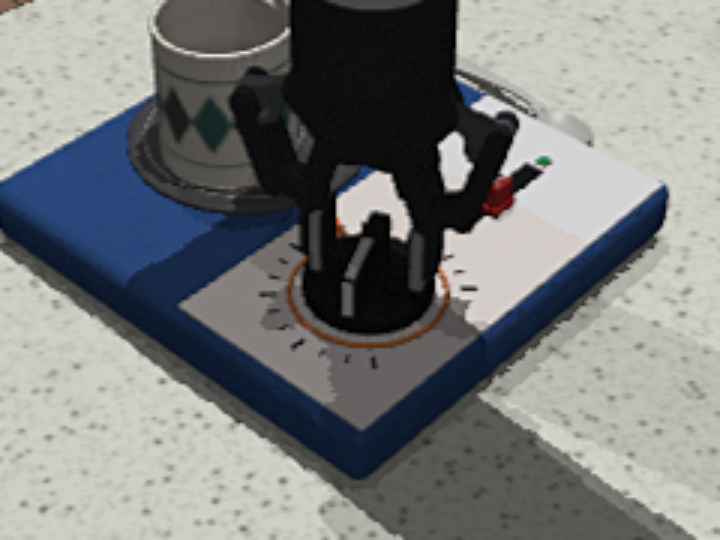

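The fingers straddle the bar, at about (355,265) in the crop, with its white end toward the camera. Closing now.

jog_arm:
  increments:
    - [-0.002,0,-0.001,0,0,0,-1]
    - [-0.002,0,-0.001,0,0,0,-1]
    - [-0.002,0,-0.001,0,0,0,-1]
    - [-0.002,0,-0.001,0,0,0,-1]
    - [-0.002,0,-0.001,0,0,0,-1]

```text
clock: 2.4
position: [0.4974, 0.0536, 0.0862]
ee_rot: [0.512, 0.859, 0.001, 0.001]
ft_force: [-0.1, -0.3, 6.6]
grip_width: 0.127
grasp_force: 33.6
```

jog_arm:
  increments:
    - [0,0,0,0,0,0.1,-1]
    - [0,0,0,0,0,0.2,-1]
    - [0,0,0,0,0,0.3,-1]
    - [0,0,0,0,0,0.4,-1]
    - [0,0,0,0,0,0.5,-1]

```text
clock: 2.82
position: [0.4971, 0.0535, 0.0862]
ee_rot: [0.711, 0.704, 0.001, 0.0]
ft_force: [-3.3, 0.0, 9.8]
grip_width: 0.135
grasp_force: 34.0
```

Run:
```python
from h import *
from workcell import get_obs,optics
o=get_obs();print(o['joint_pos'],go(o,[.495,.054,.083],28),o["ft_force"],o["torque"])
```

```text
[-0.6786704   0.24958479  0.53717525  1.99848045 -0.15929302  0.93209587
 -0.0695797 ] [ 0.0005 -0.0021  0.0032  0.0016 -0.0008 -0.4983] [-3.31653379e+00  3.05812791e-03  9.75567164e+00] [0.0656293  0.73179549 0.09613356]
```

jog_arm:
  increments:
    - [0,0,-0.001,0,0,0.11,-1]
    - [0,0,-0.002,0,0,0.22,-1]
    - [0,0,-0.002,0,0,0.33,-1]
    - [0,0,-0.002,0,0,0.44,-1]
    - [0,0,-0.002,0,0,0.55,-1]

```text
clock: 3.23
position: [0.4966, 0.0536, 0.0864]
ee_rot: [0.875, 0.484, 0.0, 0.0]
ft_force: [7.0, 2.2, -15.9]
grip_width: 0.128
grasp_force: 31.0
```

jog_arm:
  increments:
    - [0,0,0,0,0,0.11,-1]
    - [0,0,0,0,0,0.22,-1]
    - [0,0,0,0,0,0.33,-1]
    - [0,0,0,0,0,0.44,-1]
    - [0,0,0,0,0,0.55,-1]

```text
clock: 3.65
position: [0.4963, 0.0539, 0.0864]
ee_rot: [0.974, 0.229, 0.0, -0.0]
ft_force: [6.0, 3.3, -14.9]
grip_width: 0.133
grasp_force: 31.1
```

jog_arm:
  increments:
    - [0,0,0,0,0,0.11,-1]
    - [0,0,0,0,0,0.22,-1]
    - [0,0,0,0,0,0.33,-1]
    - [0,0,0,0,0,0.44,-1]
    - [0,0,0,0,0,0.55,-1]

```text
clock: 4.07
position: [0.4962, 0.0543, 0.0864]
ee_rot: [0.999, -0.044, 0.0, -0.0]
ft_force: [5.6, 4.8, -14.9]
grip_width: 0.134
grasp_force: 31.1
```

Run:
```python
from h import *
from workcell import get_obs,optics
o=get_obs();print(o['joint_pos'],go(o,[.495,.054,.083],-113.4),o["ft_force"],o["torque"])
```

```text
[-0.91775883  0.29642313  0.81600219  2.00910308 -0.26718431  0.94320985
 -1.6239545 ] [-1.2e-03  4.0e-04  3.4e-03 -1.0e-03  1.0e-04  3.2e-01] [  5.55070278   4.75846027 -14.89886138] [ 1.0116259  -1.18544895  0.08480129]
```

jog_arm:
  increments:
    - [0,0,0.001,0,0,0.11,-1]
    - [0,0,0.001,0,0,0.22,-1]
    - [0,0,0.001,0,0,0.32,-1]
    - [0,0,0.001,0,0,0.32,-1]
    - [0,0,0.001,0,0,0.32,-1]

```text
clock: 4.48
position: [0.4964, 0.0545, 0.0863]
ee_rot: [0.98, -0.199, -0.0, -0.001]
ft_force: [-2.1, 5.7, 2.0]
grip_width: 0.13
grasp_force: 33.5
```

Run:
```python
from h import *
from workcell import get_obs,optics
o=get_obs();print(go(o,[.495,.054,.083],-113.4),o["ft_force"],o["torque"])
```

```text
[-0.0011  0.001   0.0033 -0.0016  0.0008  0.0078] [-2.14878937  5.67000734  1.95790913] [ 1.18691492  0.34498478 -0.10945005]
```

jog_arm:
  increments:
    - [0,0,0,0,0,0,0]
    - [0,0,0,0,0,0,0]
    - [0,0,0,0,0,0,0]
    - [0,0,0,0,0,0,0]

```text
clock: 4.82
position: [0.4965, 0.0527, 0.086]
ee_rot: [0.98, -0.2, 0.0, 0.0]
ft_force: [-0.4, 0.2, -0.1]
grip_width: 0.499
grasp_force: 0.0
```

jog_arm:
  increments:
    - [0,0,-0.03,0,0,0,0]
    - [0,0,-0.06,0,0,0,0]
    - [0,0,-0.09,0,0,0,0]
    - [-0.06,-0.03,-0.09,0,0,0,-1]
    - [-0.1,-0.04,-0.09,0,0,0,-1]

```text
clock: 5.23
position: [0.4401, 0.1122, 0.1774]
ee_rot: [0.979, -0.203, 0.002, -0.001]
ft_force: [-0.3, 1.4, -1.2]
grip_width: 0.227
grasp_force: 0.0
```

Run:
```python
from h import *
from workcell import get_obs,optics
c=optics.camera("top");np.savez("top1.npz",**c)
cv2.imwrite("pics/d1.png",cv2.resize(c["color"][235:310,260:400,::-1],None,fx=5.5,fy=5.5,interpolation=2))
c=optics.camera("scene");np.savez("sc1.npz",**c)
cv2.imwrite("pics/s2.png",cv2.resize(c["color"][240:340,260:430,::-1],None,fx=4.5,fy=4.5,interpolation=2))
```

```text
(no output)
```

View pics/d1.png

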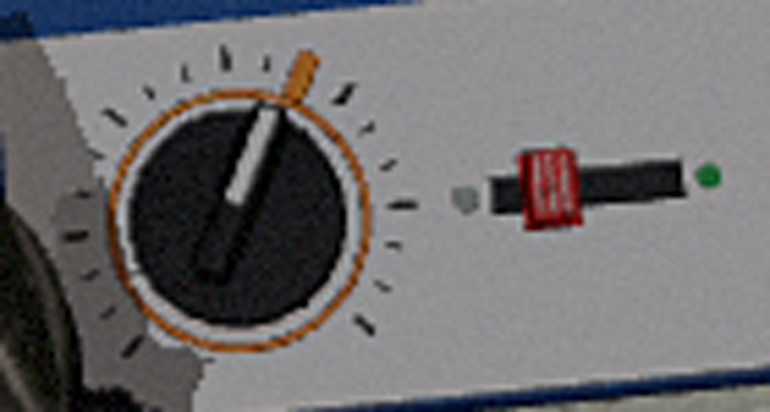

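View pics/s2.png

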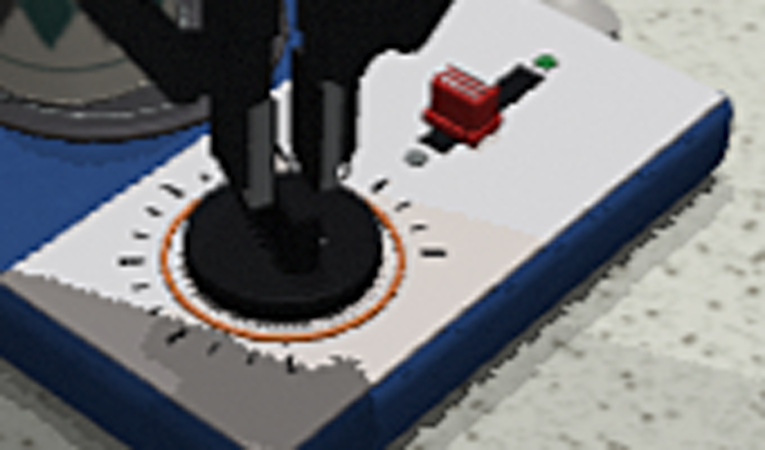

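The pointer line now runs from (236,200) to (268,110), nearly parallel to the tab at (293,98)–(310,55); the slide is still off. In the scene crop the arm hides part of the dial. I'll check the angle numerically and plan the slide push.

Run:
```python
from h import *
from workcell import get_obs
c=np.load("top1.npz")
P=lambda x,y,z:ray(c,260+(x+.5)/5.5-.5,235+(y+.5)/5.5-.5,z)
a,b=P(268,110,.077),P(236,200,.077);C=np.array([.4955,.054,0])
an=lambda d:np.degrees(np.arctan2(d[1],d[0]))
print("ptr",an(a-b),an(a-C),a,b);print("tab",an(P(301,76,.045)-C))
im=c["color"].astype(int);r,g,bb=im[...,0],im[...,1],im[...,2]
for A,p in cents(c,(r>g+70)&(abs(g-bb)<25)): 
    if 340<p[0]<380: print(A,p,ray(c,*p,.06))
print(P(550,175,.06))
o=get_obs();print(o["joint_pos"]);print(go(o,[.503,-.012,.15],-86.4))
```

```text
ptr -20.917407038034455 -20.32971578320392 [0.52547244 0.04289518 0.077     ] [0.49862618 0.05315612 0.077     ]
tab -24.013692702724587
77 [360.1 269. ] [ 0.5006459  -0.04233028  0.06      ]
[ 0.50503301 -0.04166134  0.06      ]
[-1.25186164 -0.03713318  0.894349    2.04061135  0.02738355  1.12411807
 -2.33877284]
[ 0.1125  0.0926  0.0255 -0.0038  0.0019 -0.4611]
```

Pointer and tab agree to within about 3°, inside the 10° tolerance. Now the slide, with the fingers shut and turned so the 22 mm pad edge does the pushing.

```bash
python3 -c "
from h import *
from workcell import get_obs
print(go(get_obs(),[.502,-.016,.13],3.6))"
```

```text
[ 1.1320e-01  9.6700e-02  4.5500e-02 -4.8000e-03 -1.6000e-03 -2.0319e+00]
```

jog_arm:
  increments:
    - [0.113,0.097,0,0,0,-2.03,-1]
    - [0.113,0.097,0,0,0,-2.03,-1]
    - [0.113,0.097,0,0,0,-2.03,-1]
    - [0.113,0.097,0,0,0,-2.03,-1]
    - [0.113,0.097,0,0,0,-2.03,-1]

```text
clock: 5.75
position: [0.5025, -0.0171, 0.1762]
ee_rot: [1.0, 0.027, -0.001, -0.0]
ft_force: [0.6, 0.8, 0.2]
grip_width: -0.001
grasp_force: 0.0
```

jog_arm:
  increments:
    - [0,0,0,0,0,-1.4,-1]
    - [0,0,0,0,0,-1.4,-1]
    - [0,0,0,0,0,-1.4,-1]
    - [0,0,0,0,0,-1.4,-1]
    - [0,0,0,0,0,-1.4,-1]

```text
clock: 6.17
position: [0.5018, -0.0159, 0.1759]
ee_rot: [0.943, 0.333, -0.001, -0.0]
ft_force: [-0.7, -1.7, 0.4]
grip_width: 0.001
grasp_force: 0.0
```

jog_arm:
  increments:
    - [0,0,0,0,0,-0.78,-1]
    - [0,0,0,0,0,-0.78,-1]
    - [0,0,0,0,0,-0.78,-1]
    - [0,0,0,0,0,-0.78,-1]
    - [0,0,0,0,0,-0.78,-1]

```text
clock: 6.58
position: [0.5018, -0.0158, 0.176]
ee_rot: [0.795, 0.607, -0.001, -0.001]
ft_force: [0.3, 0.0, 0.5]
grip_width: -0.002
grasp_force: 0.0
```

```bash
python3 -c "
from h import *
from workcell import get_obs
print(go(get_obs(),[.502,-.017,.10],3.6))"
```

```text
[-0.0011  0.0006  0.076  -0.0023  0.     -0.3286]
```

jog_arm:
  increments:
    - [0,0,0.03,0,0,-0.11,-1]
    - [0,0,0.06,0,0,-0.22,-1]
    - [0,0,0.075,0,0,-0.325,-1]
    - [0,0,0.075,0,0,-0.325,-1]
    - [0,0,0.075,0,0,-0.325,-1]

```text
clock: 7.0
position: [0.5014, -0.016, 0.1009]
ee_rot: [0.69, 0.724, -0.001, -0.001]
ft_force: [0.7, 0.6, 0.6]
grip_width: -0.003
grasp_force: 0.0
```

Run:
```python
from h import *
from workcell import get_obs
from workcell import optics
o=get_obs();print(o["position"]);print(go(o,[.502,-.017,.075],3.6),go(o,[.504,-.047,.075],3.6))
c=optics.camera("scene")
cv2.imwrite("pics/s3.png",cv2.resize(c["color"][220:340,260:430,::-1],None,fx=4.5,fy=4.5,interpolation=2))
```

```text
[ 0.50138897 -0.01602124  0.1009195 ]
[-0.001   0.0007  0.0259 -0.0035  0.0003 -0.0138] [-0.0311  0.0012  0.0259 -0.0035  0.0003 -0.0138]
```

View pics/s3.png

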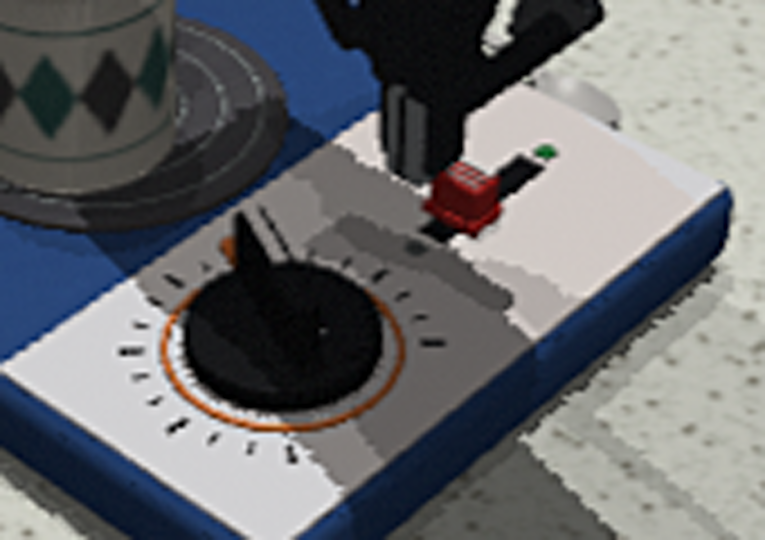

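The shut fingers at (405,165) hang between the dial and the red cap (465,190), clear of both. Descend, then push toward the green dot (545,152).

jog_arm:
  increments:
    - [0,0,0.013,0,0,0,-1]
    - [0,0,0.025,0,0,0,-1]
    - [0,0,0.025,0,0,0,-1]

```text
clock: 7.3
position: [0.5011, -0.0151, 0.0752]
ee_rot: [0.689, 0.725, -0.001, -0.001]
ft_force: [-0.0, 0.6, -0.9]
grip_width: -0.002
grasp_force: 0.0
```

jog_arm:
  increments:
    - [-0.008,0,0,0,0,0,-1]
    - [-0.014,0,0,0,0,0,-1]
    - [-0.02,0,0,0,0,0,-1]
    - [-0.026,0,0,0,0,0,-1]
    - [-0.03,0.001,0,0,0,0,-1]

```text
clock: 7.72
position: [0.5044, -0.0466, 0.0765]
ee_rot: [0.689, 0.725, -0.0, -0.001]
ft_force: [0.4, -0.6, -0.0]
grip_width: 0.003
grasp_force: 0.0
```

jog_arm:
  increments:
    - [0,0,0,0,0,0,-1]
    - [0,0,0,0,0,0,-1]

```text
clock: 7.88
position: [0.5044, -0.0457, 0.0762]
ee_rot: [0.689, 0.725, -0.001, -0.001]
ft_force: [-0.1, -0.3, -0.1]
grip_width: 0.0
grasp_force: 0.0
```

jog_arm:
  increments:
    - [0.008,0,0,0,0,0,-1]
    - [0.015,0,0,0,0,0,-1]
    - [0.02,0,-0.03,0,0,0,-1]
    - [0.02,0,-0.07,0,0,0,-1]
    - [0.02,0,-0.1,0,0,0,-1]

```text
clock: 8.3
position: [0.5034, -0.0241, 0.178]
ee_rot: [0.688, 0.726, -0.001, -0.001]
ft_force: [1.1, 0.7, 0.0]
grip_width: -0.005
grasp_force: 0.0
```

jog_arm:
  increments:
    - [0,-0.04,-0.03,0,0,0,-1]
    - [0,-0.08,-0.03,0,0,0,-1]
    - [0,-0.1,-0.03,0,0,0,-1]
    - [0,-0.1,-0.03,0,0,0,-1]

```text
clock: 8.63
position: [0.3994, -0.03, 0.2075]
ee_rot: [0.688, 0.726, 0.003, -0.003]
ft_force: [-0.1, 0.2, -0.8]
grip_width: -0.002
grasp_force: 0.0
```

Run:
```python
from h import *
from workcell import optics
c=optics.camera("top")
a=cv2.resize(c["color"][145:320,245:415,::-1],None,fx=3.4,fy=3.4,interpolation=2)
cv2.imwrite("pics/t2.png",a)
```

```text
(no output)
```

View pics/t2.png

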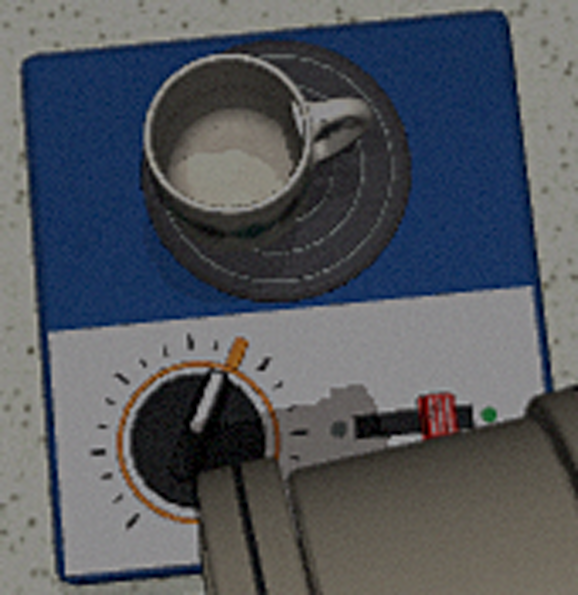

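The dial pointer still lines up with the tab (230,360), the cap (437,415) now sits near the green dot (489,413), and the mug hasn't moved. I'll measure the cap travel, then hand in.

Run:
```python
from h import *
from workcell import optics,workorder
def red(c):
    im=c["color"].astype(int);r,g,b=im[...,0],im[...,1],im[...,2]
    m=(r>g+60)&(abs(g-b)<30);m[:255]=0;m[285:]=0;m[:,:340]=0;m[:,400:]=0
    p=np.argwhere(m).mean(0)[::-1];return ray(c,*p,.058)
d=red(optics.camera("top"))-red(np.load("top1.npz"));print(d)
if np.hypot(*d[:2])>.0205: print(workorder.hand_in())
```

```text
[ 0.00618626 -0.02369522  0.        ]
the job is handed in; nothing more can be done
None
```

I turned the dial to within about 3° of the orange marker and pushed the power slide about 24 mm over to on. The mug stayed where it was, and I've handed the job in; the hand-in gave no verdict.

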